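Fit the vise stem into the push-fit pedestal

TASK

Take the blue stem tube out of the wooden tool block and push it foot first, upright, into the orange push-fit collet of the vise pedestal, past the rubber seal, until it has pushed the seat right down and is fully home; then let go of it and leave it standing there. Feel for the bottom and press gently: firmly enough to pass the seal and bottom the seat, but without ramming the fitting. Leave the other things on the table as they are.

Things in the scene. Friction and masses are not known exactly. Their poses are not given: they have to be found in the camera images.
- stem_mid (a point): Centre (half-way up, on the axis) of the blue rigid stem tube: round, 14 mm in diameter, 130 mm long, about 110 g, with three steel bands near its upper end. z runs along the tube to the banded end. It starts upright, with about 1 mm play each side, in a hole of the block, its foot 35 mm deep, 95 mm standing free; grip it on its upper half.
- stem_foot (a point): Centre of the lower end face of the blue stem tube, 65 mm below stem_mid along the tube; same axes. The last 5 mm of the foot taper to 10.4 mm diameter.
- block: Fixed wooden tool block, 64 (x) by 170 (y) by 50 mm high; origin at the centre of its underside. Three holes 16 mm wide, 35 mm deep in a row along its y at -50, 0, +50 mm; one holds the blue stem, the others small hand tools with tops 125 to 130 mm above the table. Grip the stem with the fingers closing along the block's x, across the row, where both sides are free.
- pedestal: Fixed vise pedestal: dark steel foot plate 110 by 95 by 14 mm with an upright collet body 42 mm in diameter, an orange collar at its top, 80 mm above the table; origin at the centre of the underside, z up along the collet's axis. More than 25 N from the stem on the seat, rim or bore damages it.
- collet_mouth (a point): Centre of the collet's mouth, on its axis at the top of the orange collar, z up along the bore. The mouth is a cone 23 mm wide narrowing over 5 mm to a straight bore 16.4 mm wide.
- seal (a point): Centre of the rubber seal ring, on the collet's axis 14 mm below the mouth; its lips begin 11 mm and end 17 mm below the mouth. It is 10.4 mm wide at rest and springs open; the stem needs roughly 5 to 12 N to pass it, and then slides on with little drag (up to about 3 N). The stem's own weight does not carry it past the seal nor push the seat down.
- bore (a point): Point on the bore's axis 24 mm below the mouth. The seat inside (its travel: seat, 0 to 0.005 m down) is not measured: it is on an adjustable stop, its top 0 to 24 mm below this point at first, unknown beforehand. It is a tight sliding plug: it yields 5 mm under some 5 to 7 N and stays where pushed, then meets a stiff rubber bumper (about 10 N per mm), felt as a steep rise: home.
There are look-alikes about, which are no part of the job. Leave any pink or purple look-alike of the pedestal alone.

How it is judged:
By the outcome, as a careful person would: the job done as asked, in the order asked, and still so for the second after the job is handed in, with the robot touching nothing.
It also fails if it takes over 70 s, if anything falls off the work surface, if the arm or the gripper's body presses on something with over 40 N, if the wrist force passes 120 N, or if a joint passes its speed limit or range.

ROBOT

A 6-joint arm with a two-finger parallel gripper is mounted at the origin on the work surface. World frame = base frame: x ahead of the robot, y to its left, z up, the work surface at z = 0. Lengths are in mm, angles in rad, forces in N, time in s.
With the tool pointing down it reaches from about 300 to 775 mm from the base axis. Payload 14.6 kg.
Tool frame: the origin (TCP) lies at the very end of the fingers, on their centre line; the grasp point (between the pads) lies 19 mm behind it; z points along the fingers, y is the direction in which the jaws open and shut (so a half turn about z gives the same grasp; the last joint's range is limited). The gripper opens to 94 mm and grips with 3 to 60 N. Pads are 16 mm wide; open, the fingers measure 119 mm over their backs; the gripper's body (75 mm by 177 mm) begins 78 mm behind the grasp point.
Start: joints at [1.173, 0.3, 1.521, -0, 1.321, -0.067], TCP at [178.637, 520.171, 205.446] pointing down, gripper open.
Joint ranges: [-3.03, 3.03], [-0.79, 2.21], [0.23, 2.52], [-1.04, 4.18], [0, 3.07], [-2.55, 2.55]. Speed limits (rad/s): [2.22, 2.22, 2.57, 3.14, 3.14, 3.14].

INTERFACE

Orientations are given as [roll, pitch, yaw] about the fixed x, y, z axes, in that order (R = Rz(yaw) Ry(pitch) Rx(roll)).
In Python, from cell import manip gives the robot as it stands.
- The arm moves only by the shell command python3 -m inch 'ROWS' [FORCE]. ROWS is a JSON object of lists of equal length, an entry for each row: "grip": the opening, from -1 (shut) to 1 (fully open), so that 0 is half open; "travel": the shift along the world's x, y, z in cm, a list of three; "turn": the turn, a rotation vector about the world's x, y, z in degrees, a list of three. A call has 1 to 10 rows; each row is the pose to reach, as a shift and turn from the pose measured when the call began; what a row does not reach only later rows make up. A row lasts 1/8 s, in which the tool goes at most 62.5 mm and 10.7 degrees, less where a joint would pass 70% of its speed; a pose out of reach is approached as far as the arm can. A call with a gripper value outside its range is refused whole. The fingers move at their own pace and stop on an object; FORCE is the grip in N (left out, the last holds). Time passes only in rows, so rows that repeat a pose let the fingers close. It gives the time, the measured TCP pose, the force and the opening at its end, in the units of the state.
- manip.read_state(): the state, without advancing time (a new reading comes with each control period).
- manip.camera(name): name is "scene" or "top"; returns (picture, depth): 480x640x3 uint8, red, green, blue; 480x640 float32, mm along the optical axis (not along the pixel's ray), 0 where there is no reading.
- manip.calibration(name): a dict with "fx", "fy", "cx", "cy" (pixels), "world_from_camera" (4x4, takes a point from camera to world coordinates). Camera axes: x right, y up, looking along -z (the intrinsics and any distortion apply to the point x, -y, -z); pixel columns grow to the right and rows downward; lengths in mm; the calibration is good to about 2 mm. A picture is of the moment at which its call begins. calibration takes no time and is no camera call.
- manip.sign_off(): hands the job in, once; it reports no verdict.
Trained networks look in the newest picture that a camera, given by its name, has taken for a name from the list of things; names that differ only in an ending like _2 or _b are one class to them, and where a whole thing is asked for, a point or a joint stands for the part that bears it (a point fixed in the world has none). Each returns a list of dicts, best first, with "p" (0 to 1); they miss things now and then, are a little off and sometimes report something else, mostly with a low value. They report only what shows in the picture. A call takes as long as a camera call. They do not tell look-alikes from the thing itself.
- manip.look_for(camera, label): "bbox" ([left, top, right, bottom] in pixels, round what is visible of it).
The state is a dict: "clock": time; "joints": joint angles; "qd": joint speeds; "effort": joint torques, N m; "eef_pos": TCP position; "eef_rot": TCP orientation; "wrist_force": force on the tool from outside, world axes, zero at the start; "moment": the same for the moment, N m; "finger_gap": finger opening in mm.
Only numpy, scipy, OpenCV 4.12 (cv2) and the standard library are available. Lean on these libraries where they do the work, as an engineer would, in place of code of your own. Each camera call takes 0.05 s, during which the arm holds its last target.

## Working session

There is one attempt and no reset: what is moved stays moved. The work goes in short steps, Python scripts to look and compute and a shell command to move; the robot and the scene stay as the last step left them, time stands still between calls to the robot, and variables do not carry over. Pictures are saved under pics/ and viewed, and the job is handed in when it is done.

```bash
ls; mkdir -p pics; python3 - <<'E'
from cell import manip
import cv2
print(manip.read_state())
for n in ("scene","top"):
    p,d=manip.camera(n); cv2.imwrite(f"pics/{n}0.png",p[:,:,::-1])
    print(n,manip.calibration(n))
    for l in ("stem_mid","block","pedestal"):
        print(l,[(x["bbox"],round(x["p"],2)) for x in manip.look_for(n,l)])
E
```

```text
pics
{'clock': 0.0, 'joints': array([ 1.17341889e+00,  3.00453109e-01,  1.52159133e+00, -4.57641555e-06,
        1.32071377e+00, -6.65953017e-02]), 'qd': array([-0.00069743, -0.00173026, -0.00130759, -0.00031804,  0.00211505,
       -0.00116091]), 'effort': array([ 1.02352151e-03, -5.31776798e+01, -3.52749896e+01,  7.09126191e-02,
        2.40256899e-02, -7.01363865e-05]), 'eef_pos': array([178.52693328, 519.93280199, 204.89186736]), 'eef_rot': array([-3.14042938e+00, -7.31404678e-05,  2.81081162e+00]), 'wrist_force': array([ 0.71301242,  0.52902012, -0.37173258]), 'moment': array([-0.02669286,  0.02698126,  0.01842671]), 'finger_gap': 93.62668527712334}
scene {'fx': 601.1022277425891, 'fy': 601.1022277425891, 'cx': 315.2220748766208, 'cy': 238.852129779268, 'world_from_camera': array([[-5.82519351e-01, -6.82647525e-01,  4.41206938e-01,
         9.14184535e+02],
       [ 8.12716920e-01, -4.80660344e-01,  3.29327864e-01,
         2.60498161e+02],
       [-1.27441727e-02,  5.50416198e-01,  8.34793145e-01,
         8.08523176e+02],
       [ 0.00000000e+00,  0.00000000e+00,  0.00000000e+
[... 233 characters left out ...]
177.6], 0.72)]
top {'fx': 469.2463773637271, 'fy': 469.2463773637271, 'cx': 318.58647229620556, 'cy': 234.6980430985611, 'world_from_camera': array([[ 9.73655374e-03,  9.92886361e-01, -1.18667067e-01,
         3.98470853e+02],
       [-9.99829306e-01,  1.15300650e-02,  1.44366298e-02,
        -2.20513386e+01],
       [ 1.57021718e-02,  1.18506248e-01,  9.92829145e-01,
         9.08969997e+02],
       [ 0.00000000e+00,  0.00000000e+00,  0.00000000e+00,
         1.00000000e+00]])}
stem_mid [([154.1, 182.5, 176.3, 202.3], 0.54)]
block [([126.6, 166.9, 228.8, 231.3], 0.62)]
pedestal [([338.4, 237.9, 396.2, 303.9], 0.93), ([436.2, 246.2, 490.8, 305.0], 0.73), ([361.5, 158.0, 422.1, 221.3], 0.68)]
```

View pics/scene0.png

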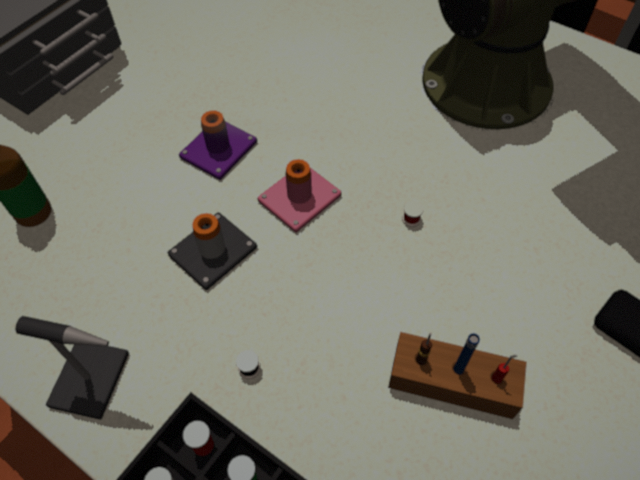

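View pics/top0.png

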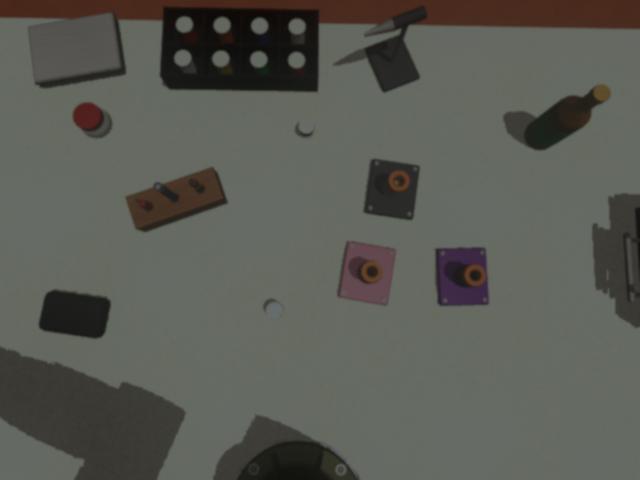

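The dark pedestal with its orange collar is at about (205,225) in scene and (399,181) in top. The pink and purple ones are decoys. The stem is in the block's middle hole, with its top at about (473,338) in scene and (158,186) in top. Next I'll measure positions from depth.

```bash
cat > h.py <<'E'
from cell import manip
import cv2, numpy as np
def cloud(n,save=None):
    p,d=manip.camera(n)
    if save: cv2.imwrite(save,p[:,:,::-1])
    c=manip.calibration(n)
    v,u=np.mgrid[0:480,0:640]
    X=(u-c["cx"])/c["fx"]*d; Y=-(v-c["cy"])/c["fy"]*d
    P=np.stack([X,Y,-d,np.ones_like(d)],-1)@c["world_from_camera"].T
    P=P[...,:3]; P[d==0]=np.nan
    return p,d,P
def proj(n,pt):
    c=manip.calibration(n); q=np.linalg.inv(c["world_from_camera"])@np.r_[pt,1]
    return c["cx"]+c["fx"]*q[0]/-q[2], c["cy"]-c["fy"]*q[1]/-q[2]
def circ(xy):
    A=np.c_[2*xy,np.ones(len(xy))]; s=np.linalg.lstsq(A,(xy**2).sum(1),rcond=None)[0]
    return s[:2],np.sqrt(s[2]+s[:2]@s[:2])
E
python3 - <<'E'
from h import *
for n,bb in (("scene",{"stem":(454,325,482,378),"block":(385,325,535,420),"ped":(165,205,262,294)}),("top",{"stem":(146,175,186,206),"block":(120,160,232,235),"ped":(355,150,428,228)})):
    p,d,P=cloud(n)
    print(n,"table z",np.nanmedian(P[...,2]), "tcp px",proj(n,manip.read_state()["eef_pos"]))
    for k,(a,b,c_,e) in bb.items():
        R=P[b:e,a:c_].reshape(-1,3); C=p[b:e,a:c_].reshape(-1,3).astype(int)
        m=~np.isnan(R[:,0]); R=R[m];C=C[m]
        if k=="block":
            m=(abs(R[:,2]-50)<6); r=cv2.minAreaRect(R[m][:,:2].astype(np.float32)); print(k,r,np.median(R[m][:,2]))
        if k=="stem":
            blue=(C[:,2]>C[:,0]+15)
            m=R[:,2]>70
            print(k,"n",m.sum(),"max z",R[:,2].max(), "blue",R[blue].mean(0) if blue.any() else None)
            for lo,hi in ((60,80),(80,100),(100,120),(120,140),(140,160)):
                q=R[(R[:,2]>lo)&(R[:,2]<hi)]; 
                if len(q): print(lo,len(q),q.mean(0).round(1),q.min(0).round(1),q.max(0).round(1))
        if k=="ped":
            o=(C[:,0]>C[:,2]+50)&(R[:,2]>72)
            q=R[o]; print(k,o.sum(),q.mean(0),q.min(0),q.max(0)); 
            t=R[(R[:,2]>74)]; print(" rect",cv2.minAreaRect(t[:,:2].astype(np.float32)), np.median(t[:,2]),cv2.minEnclosingCircle(t[:,:2].astype(np.float32)))
            m=abs(R[:,2]-14)<4; print(" plate",cv2.minAreaRect(R[m][:,:2].astype(np.float32)))
E
```

```text
scene table z 0.2074068175558068 tcp px (np.float64(839.1307933728435), np.float64(202.14392073529913))
stem n 408 max z 147.45652002715497 blue [574.75170782 235.351108    97.19854476]
60 77 [574.2 235.5  70.2] [568.2 228.   60.1] [577.3 241.9  79.7]
80 75 [574.5 235.4  90.3] [569.3 228.3  80.3] [577.  241.8  99.7]
100 85 [574.3 235.4 109.8] [569.3 228.4 100.3] [576.7 241.7 120. ]
120 97 [573.7 235.3 131.3] [563.2 228.1 120.1] [577.3 242.  139.9]
140 112 [569.7 235.  143.1] [562.  228.1 140. ] [577.2 241.8 147.5]
block ((569.4300537109375, 235.17221069335938), (66.53876495361328, 170.23236083984375), 20.30437660217285) 49.90679639301766
ped 399 [ 600.96324533 -176.68993161   78.72136526] [ 582.2628623  -195.88594227   72.00456708] [ 620.46461412 -157.47737139   82.80826681]
 rect ((599.8179321289062, -176.40692138671875), (38.62186050415039, 38.63578796386719), 27.80616569519043) 79.07803431264688 ((599.6154174804688, -176.5636749267578), 20.876169204711914)
 plate ((600.4641723632812, -176.697509765625), (96.2016830444336, 110.496826171875), 81.99830627441406)
top table z 0.0303739
[... 316 characters left out ...]
7.7 119.6]
120 50 [566.9 232.  132.8] [561.4 227.2 120.9] [574.1 239.8 140. ]
140 51 [568.1 234.2 143.3] [561.7 226.9 140. ] [575.2 241.  147.3]
block ((568.3245239257812, 234.73439025878906), (65.33507537841797, 170.7864990234375), 20.4219913482666) 49.44765136902106
ped 147 [ 598.35379502 -178.13220182   79.95215197] [ 581.85568265 -195.50887281   75.84660911] [ 614.62512271 -161.96720346   85.31429748]
 rect ((598.1022338867188, -177.47506713867188), (38.005714416503906, 37.68352508544922), 19.857492446899414) 79.26073307559932 ((598.2021484375, -177.2730255126953), 19.596820831298828)
 plate ((598.4728393554688, -177.7539520263672), (94.71900177001953, 109.9189453125), 81.93824005126953)
```

```bash
python3 - <<'E'
import cv2,numpy as np
a=cv2.imread("pics/scene0.png");b=cv2.imread("pics/top0.png")
f=lambda i,x,y,w,h:cv2.resize(cv2.convertScaleAbs(i[y:y+h,x:x+w],alpha=1.6),(400,300),interpolation=cv2.INTER_CUBIC)
cv2.imwrite("pics/crop0.png",np.vstack([np.hstack([f(a,400,315,120,90),f(a,160,205,100,75)]),np.hstack([f(b,120,160,112,84),f(b,350,150,80,60)])]))
E
```

```text
(no output)
```

View pics/crop0.png

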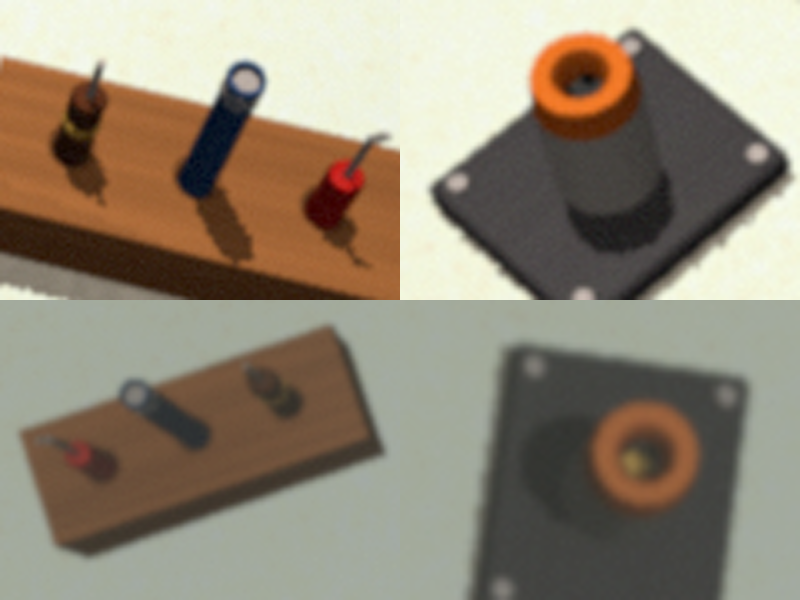

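```bash
python3 -m inch '{"grip":[0.2,0.2,0.2,0.2,0.2,0.2,0.2,0.2,0.2,0.2],"travel":[[4.3,-3.2,0],[8.7,-6.3,0],[13,-9.5,0],[17.4,-12.7,0],[21.7,-15.8,0],[26.1,-19,0],[30.4,-22.2,0],[34.8,-25.3,0],[39.1,-28.5,0],[39.1,-28.5,0]],"turn":[[0,0,-5.6],[0,0,-11.3],[0,0,-16.9],[0,0,-22.6],[0,0,-28.2],[0,0,-33.8],[0,0,-39.5],[0,0,-45.1],[0,0,-50.7],[0,0,-50.7]]}' 20
python3 - <<'E'
from h import *
s=manip.read_state();print(s["eef_pos"],s["eef_rot"],s["joints"].round(3),s["wrist_force"],s["clock"],s["finger_gap"])
for n in("scene","top"):
    p,d=manip.camera(n); cv2.imwrite(f"pics/{n}1.png",p[:,:,::-1]); print(proj(n,s["eef_pos"]))
a=cv2.imread("pics/scene1.png");b=cv2.imread("pics/top1.png")
f=lambda i,x,y,w,h:cv2.resize(cv2.convertScaleAbs(i[y:y+h,x:x+w],alpha=1.6),(400,300),interpolation=cv2.INTER_CUBIC)
cv2.imwrite("pics/crop1.png",np.hstack([f(a,380,260,180,135),f(b,100,130,180,135)]))
E
```

```text
clock: 1.75
eef_pos: [571.5, 232.7, 204.6]
eef_rot: [-3.141, 0.0, 1.921]
wrist_force: [-0.3, -0.2, -1.1]
finger_gap: 56.3
[571.5399095  232.71363308 204.64856432] [-3.14082494e+00  2.54556085e-04  1.92104753e+00] [ 0.327  0.452  1.315 -0.     1.375 -0.023] [-0.30968559 -0.20468347 -1.11700585] 1.75 56.279114332075075
(np.float64(482.3269970488169), np.float64(315.86007422312497))
(np.float64(145.53703267374559), np.float64(174.8676660570763))
```

View pics/crop1.png

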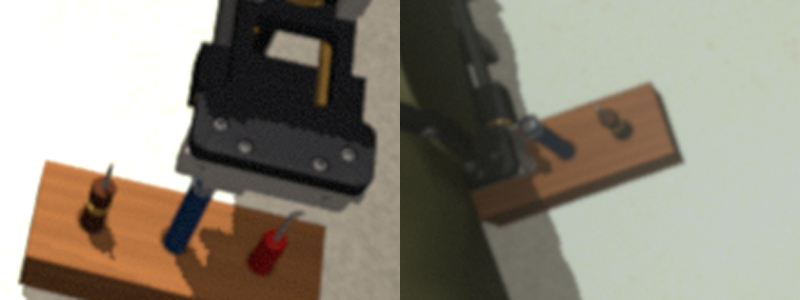

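```bash
python3 - <<'E'
from h import *
s=manip.read_state();e=s["eef_pos"];print(e,s["qd"].round(3),s["clock"])
u=np.array([np.cos(.35),np.sin(.35),0]);w=np.array([-u[1],u[0],0])
for t in (-88,88):
  for q in (-37,37):
    print(t,q,[np.round(x) for x in proj("scene",e+u*t+w*q+[0,0,97])])
for t in (-60,60): print("tip",t,np.round(proj("scene",e+u*t)),np.round(proj("top",e+u*t)))
E
```

```text
[569.54161049 235.03800527 205.07947223] [ 0.029 -0.016  0.011  0.001  0.    -0.002] 1.85
-88 -37 [np.float64(480.0), np.float64(194.0)]
-88 37 [np.float64(552.0), np.float64(208.0)]
88 -37 [np.float64(456.0), np.float64(343.0)]
88 37 [np.float64(540.0), np.float64(364.0)]
tip -60 [491. 270.] [156. 213.]
tip 60 [478. 365.] [132. 140.]
```

View pics/scene1.png

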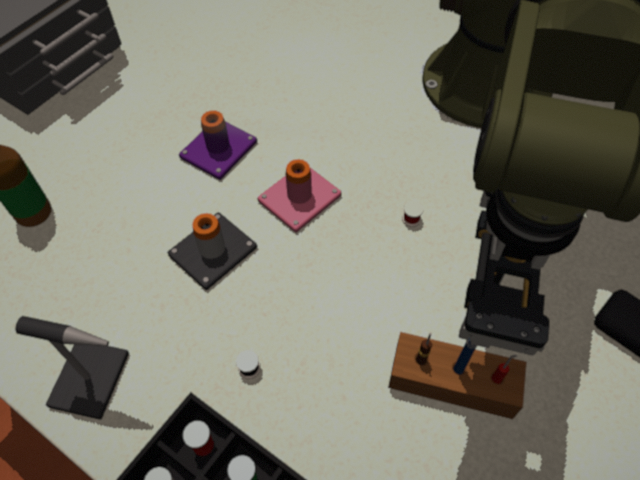

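The gripper body hides the fingers in the scene view, but its outline matches my projection, and the TCP is over the stem at (569.5, 235.0). Descending and gripping.

```bash
python3 -m inch '{"grip":[0.2,0.2,0.2,0.2,0.2,0.2,0.2],"travel":[[0,0,-2],[0,0,-4.5],[0,0,-7],[0,0,-9.5],[0,0,-10.7],[0,0,-10.9],[0,0,-10.9]],"turn":[[0,0,0],[0,0,0],[0,0,0],[0,0,0],[0,0,0],[0,0,0],[0,0,0]]}' 10
python3 -m inch '{"grip":[-0.2,-0.5,-0.7,-0.85,-1,-1,-1,-1],"travel":[[0,0,0],[0,0,0],[0,0,0],[0,0,0],[0,0,0],[0,0,0],[0,0,0],[0,0,0]],"turn":[[0,0,0],[0,0,0],[0,0,0],[0,0,0],[0,0,0],[0,0,0],[0,0,0],[0,0,0]]}' 10
```

```text
clock: 2.72
eef_pos: [569.7, 235.4, 97.0]
eef_rot: [3.141, -0.0, 1.926]
wrist_force: [0.1, -0.4, -0.8]
finger_gap: 56.3
clock: 3.72
eef_pos: [569.7, 235.4, 97.0]
eef_rot: [3.141, -0.0, 1.926]
wrist_force: [0.3, -0.0, 1.3]
finger_gap: 13.7
```

```bash
python3 -m inch '{"grip":[-1,-1,-1,-1,-1,-1,-1,-1,-1,-1],"travel":[[0,0,0],[0,0,0.5],[0,0,1.5],[0,0,2.5],[0,0,4],[0,0,6.5],[0,0,9.5],[0,0,12],[0,0,13.5],[0,0,13.5]],"turn":[[0,0,0],[0,0,0],[0,0,0],[0,0,0],[0,0,0],[0,0,0],[0,0,0],[0,0,0],[0,0,0],[0,0,0]]}' 35
python3 - <<'E'
from h import *
s=manip.read_state();e=s["eef_pos"];print(e,s["eef_rot"],s["wrist_force"],s["finger_gap"],s["clock"])
p,d=manip.camera("scene"); cv2.imwrite("pics/scene2.png",p[:,:,::-1]);print(proj("scene",e))
E
```

```text
clock: 4.97
eef_pos: [570.0, 235.5, 233.0]
eef_rot: [3.139, -0.0, 1.926]
wrist_force: [0.2, 0.5, -1.7]
finger_gap: 13.0
[569.9541921  235.48704713 233.03298346] [ 3.13936723e+00 -1.34949578e-04  1.92634536e+00] [ 0.15714945  0.50913487 -1.66421724] 13.035939528888347 4.975
(np.float64(491.20712042150865), np.float64(304.30810807127403))
```

View pics/scene2.png

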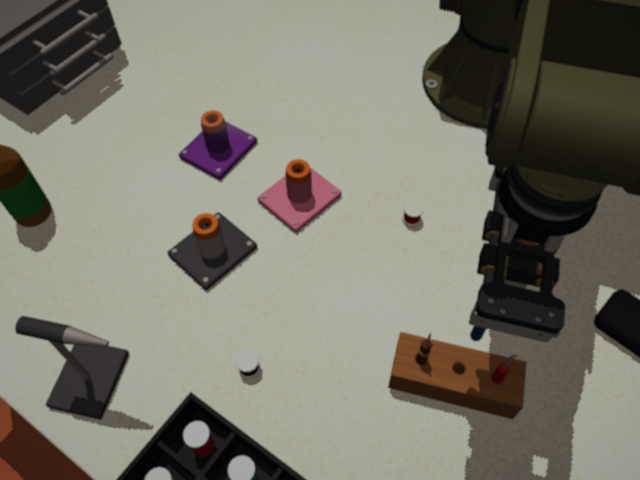

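```bash
python3 -m inch '{"grip":[-1,-1,-1,-1,-1,-1,-1,-1,-1,-1],"travel":[[0.2,-2.5,0],[0.5,-7,0],[0.9,-12,0],[1.2,-17,0],[1.6,-22.5,0],[2,-28,0],[2.4,-33.5,0],[2.7,-38,0],[2.9,-40.6,0],[2.9,-41.2,0]],"turn":[[0,0,-4],[0,0,-10],[0,0,-17],[0,0,-24],[0,0,-31],[0,0,-38],[0,0,-45],[0,0,-51],[0,0,-55],[0,0,-56.4]]}'
python3 -m inch '{"grip":[-1,-1],"travel":[[0,0,0],[0,0,0]],"turn":[[0,0,0],[0,0,0]]}'
python3 - <<'E'
from h import *
s=manip.read_state();e=s["eef_pos"];print(e,s["eef_rot"],s["wrist_force"],s["finger_gap"],s["clock"])
for n in("scene","top"):
    p,d=manip.camera(n); cv2.imwrite(f"pics/{n}3.png",p[:,:,::-1]); print(proj(n,e),proj(n,e-[0,0,81]))
E
```

```text
clock: 6.28
eef_pos: [598.2, -177.8, 230.3]
eef_rot: [-3.14, 0.0, 0.939]
wrist_force: [-0.0, -0.6, -0.4]
finger_gap: 13.5
clock: 6.52
eef_pos: [598.1, -176.8, 229.9]
eef_rot: [-3.139, 0.001, 0.941]
wrist_force: [0.3, 0.4, -1.4]
finger_gap: 13.2
[ 598.1155593 -176.7836566  229.8879745] [-3.13916348e+00  5.78681943e-04  9.41229361e-01] [ 0.26904719  0.41750393 -1.35137071] 13.217675500381384 6.525
(np.float64(186.69248634231383), np.float64(154.58228758082484)) (np.float64(197.85568993421157), np.float64(193.54257268231336))
(np.float64(416.4297228874838), np.float64(156.97596285751482)) (np.float64(405.5845199541978), np.float64(170.75413425815896))
```

View pics/scene3.png

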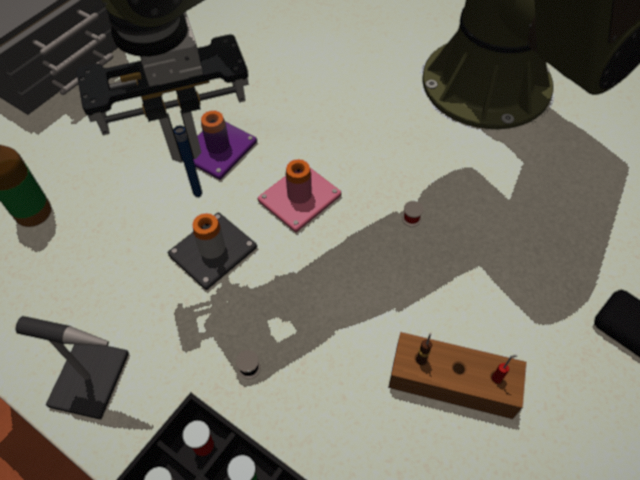

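View pics/top3.png

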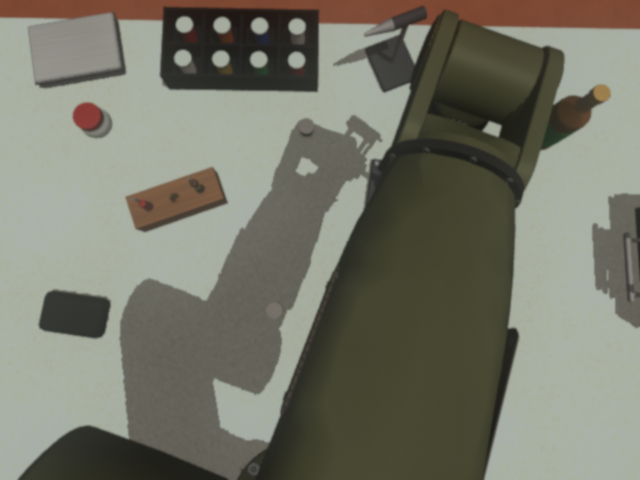

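The scene view now shows the whole stem, with its top at about (180,130) and foot at about (198,193). The arm blocks the top view, so I'll fit the stem axis from the scene camera's depth and compare it with the collar measured by the same camera.

```bash
cat > stem.py <<'E'
from h import *
from scipy.optimize import least_squares
def stemfit(save,box=(165,110,215,205),zr=(0,400)):
    p,d,P=cloud("scene",save); s=manip.read_state()
    a,b,c,e=box; R=P[b:e,a:c].reshape(-1,3); C=p[b:e,a:c].reshape(-1,3).astype(int)
    t=s["eef_pos"]
    m=(np.hypot(R[:,0]-t[0],R[:,1]-t[1])<25)&(C[:,2]>C[:,0])&(R[:,2]>zr[0])&(R[:,2]<zr[1])
    Q=R[m]
    cam=manip.calibration("scene")["world_from_camera"][:3,3]
    z0=np.median(Q[:,2])
    def res(v):
        o=np.array([v[0],v[1],z0]);k=np.array([v[2],v[3],1]);k/=np.linalg.norm(k)
        w=Q-o; return np.linalg.norm(w-np.outer(w@k,k),axis=1)-7
    r=least_squares(res,[t[0],t[1],0,0],loss="soft_l1",f_scale=0.5)
    v=r.x; ax=lambda z:np.array([v[0]+v[2]*(z-z0),v[1]+v[3]*(z-z0)])
    return Q,v,z0,ax,s,P,p
E
python3 - <<'E'
from stem import *
Q,v,z0,ax,s,P,p=stemfit("pics/scene4.png",zr=(145,300))
print(len(Q),"tilt",v[2:],"zrange",np.percentile(Q[:,2],[0,2,98,100]))
t=s["eef_pos"];print("tcp",t,s["clock"])
foot=t[2]-81
print("axis at tcp",ax(t[2]),"foot",foot,ax(foot))
# collar side cylinder/top ring
R=P[205:245,185:225].reshape(-1,3);C=p[205:245,185:225].reshape(-1,3).astype(int)
m=(C[:,0]>C[:,2]+50)
top=m&(abs(R[:,2]-80)<1.5);side=m&(R[:,2]>66)&(R[:,2]<76)
print("top",top.sum(),circ(R[top][:,:2]),"enc",cv2.minEnclosingCircle(R[top][:,:2].astype(np.float32)))
print("side",side.sum(),circ(R[side][:,:2]))
for r in (20,20.5,21):
    f=least_squares(lambda c:np.hypot(*(R[side][:,:2]-c).T)-r,[599,-177],loss="soft_l1");print(r,f.x,f.cost)
bs=P[215:265,180:235].reshape(-1,3);bs=bs[(bs[:,2]>20)&(bs[:,2]<60)]
print("body",len(bs),circ(bs[:,:2]),least_squares(lambda c:np.hypot(*(bs[:,:2]-c).T)-21,[599,-177],loss="soft_l1").x)
E
```

```text
778 tilt [0.00530337 0.00471632] zrange [149.6663379  156.24315715 278.56024019 286.64021206]
tcp [ 598.26699917 -177.04204951  230.38272334] 6.675
axis at tcp [ 598.38318224 -176.74741977] foot 149.38272333562196 [ 597.95360893 -177.12944205]
top 240 (array([ 600.15094632, -176.89977339]), np.float64(15.387318744155317)) enc ((600.3628540039062, -176.89239501953125), 19.478519439697266)
side 142 (array([ 604.20360742, -173.0848322 ]), np.float64(14.73799627112896))
20 [ 600.14081326 -177.49481581] 460.9827049251565
20.5 [ 599.70709361 -177.95109815] 501.18362669439693
21 [ 599.27941203 -178.40237205] 541.0000170368666
body 412 (array([ 601.92198314, -174.77271556]), np.float64(17.873517863124306)) [ 599.67642671 -177.90698203]
```

```bash
python3 -m inch '{"grip":[-1,-1,-1,-1,-1,-1,-1],"travel":[[0.1,0,-1],[0.19,-0.02,-2.5],[0.19,-0.02,-4],[0.19,-0.02,-5.2],[0.19,-0.02,-6],[0.19,-0.02,-6.2],[0.19,-0.02,-6.2]],"turn":[[0,0,0],[0,0,0],[0,0,0],[0,0,0],[0,0,0],[0,0,0],[0,0,0]]}'
python3 - <<'E'
from stem import *
Q,v,z0,ax,s,P,p=stemfit("pics/scene5.png",box=(165,130,225,225),zr=(90,220))
t=s["eef_pos"];print(len(Q),"tilt",v[2:],"tcp",t,"axis at foot",ax(t[2]-81),s["wrist_force"])
i=cv2.imread("pics/scene5.png")[170:260,150:270]
cv2.imwrite("pics/crop5.png",cv2.resize(cv2.convertScaleAbs(i,alpha=1.5),(800,600),interpolation=cv2.INTER_CUBIC))
E
```

```text
clock: 7.55
eef_pos: [600.3, -177.3, 168.6]
eef_rot: [-3.14, 0.0, 0.941]
wrist_force: [-0.6, 0.2, -0.9]
finger_gap: 13.5
611 tilt [0.00542401 0.00013625] tcp [ 600.35341074 -177.31379986  168.84436888] axis at foot [ 600.07641803 -177.34308751] [ 0.48802208  0.24461733 -1.23151322]
```

View pics/crop5.png

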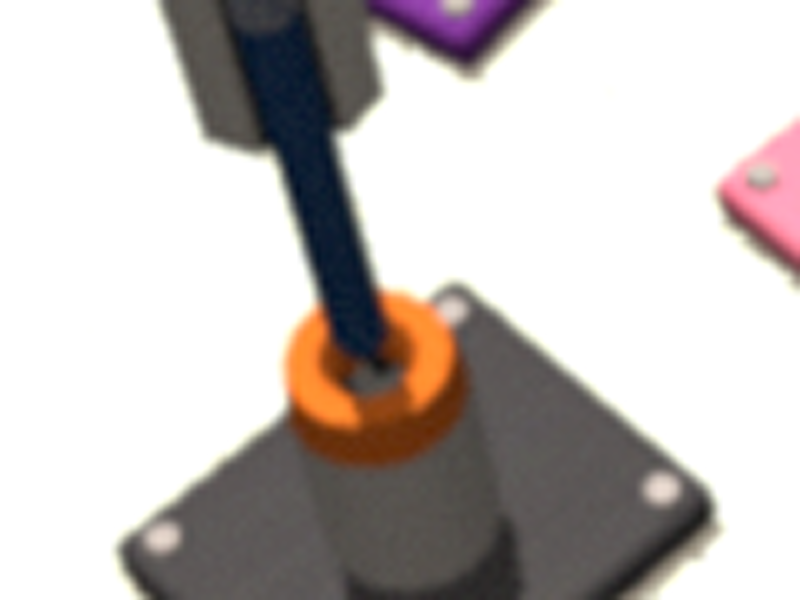

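The foot is a little above the mouth and looks centred to within about 0.5 mm. I'll creep into the cone and watch the force.

```bash
python3 -m inch '{"grip":[-1,-1,-1,-1,-1,-1,-1,-1],"travel":[[0,0,-0.2],[0,0,-0.5],[0,0,-0.8],[0,0,-1.0],[0,0,-1.2],[0,0,-1.4],[0,0,-1.5],[0,0,-1.5]],"turn":[[0,0,0],[0,0,0],[0,0,0],[0,0,0],[0,0,0],[0,0,0],[0,0,0],[0,0,0]]}'
cat > st.py <<'E'
from cell import manip
s=manip.read_state();print(s["eef_pos"].round(2),s["wrist_force"].round(2),s["moment"].round(3),s["clock"])
E
python3 st.py
```

```text
clock: 8.6
eef_pos: [600.3, -177.3, 153.8]
eef_rot: [-3.141, 0.0, 0.941]
wrist_force: [0.0, -0.4, -1.6]
finger_gap: 13.4
[ 600.32 -177.28  153.77] [ 0.05 -0.43 -1.57] [-0.024  0.139 -0.01 ] 8.6
```

```bash
python3 -m inch '{"grip":[-1,-1,-1,-1,-1],"travel":[[0,0,-0.1],[0,0,-0.2],[0,0,-0.3],[0,0,-0.4],[0,0,-0.4]],"turn":[[0,0,0],[0,0,0],[0,0,0],[0,0,0],[0,0,0]]}' 40; python3 st.py
python3 -m inch '{"grip":[-1,-1,-1,-1],"travel":[[0,0,-0.1],[0,0,-0.2],[0,0,-0.3],[0,0,-0.3]],"turn":[[0,0,0],[0,0,0],[0,0,0],[0,0,0]]}'; python3 st.py
```

```text
clock: 9.22
eef_pos: [600.3, -177.3, 149.7]
eef_rot: [-3.141, 0.0, 0.941]
wrist_force: [0.5, -0.2, -0.5]
finger_gap: 13.6
[ 600.3 -177.3  149.7] [ 0.51 -0.2  -0.52] [-0.09   0.118 -0.03 ] 9.225
clock: 9.72
eef_pos: [600.2, -177.4, 146.8]
eef_rot: [-3.141, 0.001, 0.941]
wrist_force: [-1.0, -1.0, 1.8]
finger_gap: 13.4
[ 600.24 -177.43  146.75] [-0.99 -0.99  1.76] [-0.505  0.636 -0.011] 9.725
```

```bash
python3 -m inch '{"grip":[-1,-1,-1,-1],"travel":[[-0.02,-0.02,-0.05],[-0.04,-0.03,-0.1],[-0.04,-0.03,-0.15],[-0.04,-0.03,-0.15]],"turn":[[0,0,0],[0,0,0],[0,0,0],[0,0,0]]}'; python3 st.py
```

```text
clock: 10.22
eef_pos: [600.0, -177.7, 145.3]
eef_rot: [-3.141, 0.0, 0.941]
wrist_force: [0.2, -0.3, 3.9]
finger_gap: 13.2
[ 599.97 -177.72  145.34] [ 0.22 -0.3   3.91] [-0.038  0.199  0.021] 10.225
```

```bash
for i in 1; do python3 -m inch '{"grip":[-1,-1,-1,-1],"travel":[[0,0,-0.05],[0,0,-0.1],[0,0,-0.15],[0,0,-0.15]],"turn":[[0,0,0],[0,0,0],[0,0,0],[0,0,0]]}' >/dev/null; python3 st.py; done
python3 -m inch '{"grip":[-1,-1,-1,-1],"travel":[[0,0,-0.05],[0,0,-0.1],[0,0,-0.15],[0,0,-0.15]],"turn":[[0,0,0],[0,0,0],[0,0,0],[0,0,0]]}' >/dev/null; python3 st.py
```

```text
[ 600.29 -177.81  144.48] [-0.77 -0.47  9.03] [-0.048  0.457 -0.012] 10.725
[ 600.53 -177.89  143.3 ] [ 0.14 -0.26  1.6 ] [-0.232  0.166  0.035] 11.225
```

```bash
python3 -m inch '{"grip":[-1,-1,-1,-1,-1],"travel":[[-0.02,0,-0.1],[-0.04,0.01,-0.2],[-0.04,0.01,-0.3],[-0.04,0.01,-0.4],[-0.04,0.01,-0.4]],"turn":[[0,0,0],[0,0,0],[0,0,0],[0,0,0],[0,0,0]]}' >/dev/null; python3 st.py
python3 -m inch '{"grip":[-1,-1,-1,-1],"travel":[[0,0,-0.1],[0,0,-0.2],[0,0,-0.3],[0,0,-0.3]],"turn":[[0,0,0],[0,0,0],[0,0,0],[0,0,0]]}' >/dev/null; python3 st.py
```

```text
[ 600.   -177.77  139.01] [-0.21  0.06  0.2 ] [-0.062  0.199 -0.011] 11.85
[ 600.08 -177.85  136.34] [-0.67  0.6   5.07] [0.13  0.5   0.031] 12.35
```

```bash
python3 -m inch '{"grip":[-1,-1,-1],"travel":[[0,0,-0.05],[0,0,-0.1],[0,0,-0.1]],"turn":[[0,0,0],[0,0,0],[0,0,0]]}' >/dev/null; python3 st.py
python3 -m inch '{"grip":[-1,-1,-1],"travel":[[0,0,-0.05],[0,0,-0.1],[0,0,-0.1]],"turn":[[0,0,0],[0,0,0],[0,0,0]]}' >/dev/null; python3 st.py
```

```text
[ 600.1  -177.86  135.37] [-0.03  0.77  4.99] [ 0.08   0.33  -0.032] 12.725
[ 600.08 -177.83  134.29] [-1.87  1.5   4.84] [0.013 0.439 0.051] 13.1
```

```bash
python3 -m inch '{"grip":[-1,-1,-1],"travel":[[0,0,-0.05],[0,0,-0.1],[0,0,-0.1]],"turn":[[0,0,0],[0,0,0],[0,0,0]]}' >/dev/null; python3 st.py
python3 -m inch '{"grip":[-1,-1,-1],"travel":[[0,0,-0.04],[0,0,-0.08],[0,0,-0.08]],"turn":[[0,0,0],[0,0,0],[0,0,0]]}' >/dev/null; python3 st.py
python3 -m inch '{"grip":[-1,-1,-1],"travel":[[0,0,-0.03],[0,0,-0.05],[0,0,-0.05]],"turn":[[0,0,0],[0,0,0],[0,0,0]]}' >/dev/null; python3 st.py
```

```text
[ 600.1  -177.83  133.21] [-0.74  0.87  4.12] [ 0.099  0.382 -0.03 ] 13.475
[ 600.09 -177.8   132.4 ] [-1.    1.47  5.4 ] [0.069 0.427 0.023] 13.85
[ 600.15 -177.83  132.1 ] [-2.54  0.31  6.12] [ 0.016  0.707 -0.068] 14.225
```

```bash
python3 -m inch '{"grip":[-1,-1,-1],"travel":[[-0.01,0,-0.03],[-0.01,0,-0.06],[-0.01,0,-0.06]],"turn":[[0,0,0],[0,0,0],[0,0,0]]}' >/dev/null; python3 st.py
```

```text
[ 600.19 -177.86  132.  ] [-1.59  0.55  8.25] [0.195 0.769 0.02 ] 14.6
```

```bash
python3 -m inch '{"grip":[-1,-1,-1],"travel":[[-0.01,0,-0.03],[-0.02,0,-0.06],[-0.02,0,-0.06]],"turn":[[0,0,0],[0,0,0],[0,0,0]]}' >/dev/null; python3 st.py
python3 -m inch '{"grip":[-1,-1],"travel":[[0,0,-0.04],[0,0,-0.04]],"turn":[[0,0,0],[0,0,0]]}' >/dev/null; python3 st.py
```

```text
[ 600.14 -177.87  131.89] [-2.45  0.51  9.54] [0.172 0.78  0.018] 14.975
[ 600.15 -177.86  131.91] [-4.18  1.49  7.89] [0.28  1.124 0.   ] 15.225
```

```bash
python3 -m inch '{"grip":[-1,-1,-1,-1],"travel":[[-0.03,0,-0.04],[-0.06,0,-0.06],[-0.06,0,-0.08],[-0.06,0,-0.08]],"turn":[[0,0,0],[0,0,0],[0,0,0],[0,0,0]]}' >/dev/null; python3 st.py
python3 - <<'E'
from h import *
p,d=manip.camera("scene"); cv2.imwrite("pics/scene6.png",p[:,:,::-1])
cv2.imwrite("pics/crop6.png",cv2.resize(cv2.convertScaleAbs(p[150:270,130:290,::-1],alpha=1.5),(800,600),interpolation=cv2.INTER_CUBIC))
E
python3 st.py
```

```text
[ 599.89 -177.87  131.83] [-1.07  1.76  8.74] [ 0.23   0.576 -0.038] 15.725
[ 599.9  -177.86  131.82] [-2.09  0.49  9.8 ] [0.179 0.572 0.031] 15.775
```

View pics/crop6.png

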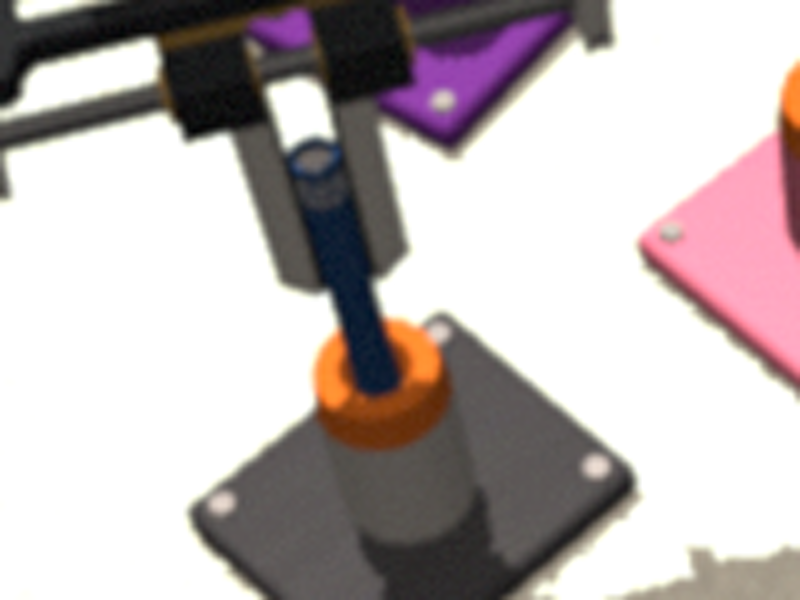

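```bash
python3 -m inch '{"grip":[-1,-1,-1,-1],"travel":[[-0.02,0,-0.06],[-0.02,0,-0.09],[-0.02,0,-0.12],[-0.02,0,-0.12]],"turn":[[0,0,0],[0,0,0],[0,0,0],[0,0,0]]}' >/dev/null; python3 st.py
```

```text
[ 599.98 -177.84  131.56] [-3.24  1.29 10.91] [ 0.42   0.973 -0.037] 16.275
```

```bash
python3 -m inch '{"grip":[-1,-1,-1,-1],"travel":[[-0.04,-0.02,-0.08],[-0.05,-0.03,-0.12],[-0.05,-0.03,-0.15],[-0.05,-0.03,-0.15]],"turn":[[0,0,0],[0,0,0],[0,0,0],[0,0,0]]}' >/dev/null; python3 st.py
```

```text
[ 599.86 -178.02  131.23] [-3.87  2.01 13.44] [ 0.645  0.996 -0.039] 16.775
```

The plug yielded at a constant 6 N over about 5 mm. After that the force rose steeply, at about 8 N/mm, to roughly 15 N net, so it is on the bumper and home. Now I'll ease off and release.

```bash
python3 -m inch '{"grip":[-1,-1,-1],"travel":[[-0.02,0.01,-0.04],[-0.02,0.01,-0.02],[-0.02,0.01,0]],"turn":[[0,0,0],[0,0,0],[0,0,0]]}' >/dev/null; python3 st.py
python3 -m inch '{"grip":[-0.9,-0.8,-0.7,-0.5,-0.3,-0.1,0,0],"travel":[[0,0,0],[0,0,0],[0,0,0],[0,0,0],[0,0,0],[0,0,0],[0,0,0],[0,0,0]],"turn":[[0,0,0],[0,0,0],[0,0,0],[0,0,0],[0,0,0],[0,0,0],[0,0,0],[0,0,0]]}' 10; python3 st.py
```

```text
[ 599.77 -177.89  131.89] [-2.24  1.59  7.11] [0.338 0.84  0.011] 17.15
clock: 18.15
eef_pos: [599.8, -177.9, 131.8]
eef_rot: [3.135, -0.003, 0.941]
wrist_force: [0.3, -0.5, 0.1]
finger_gap: 47.0
[ 599.78 -177.86  131.85] [ 0.33 -0.52  0.06] [-0.022  0.09   0.006] 18.15
```

```bash
python3 -m inch '{"grip":[0,0,0,0,0,0,0,0],"travel":[[0,0,1],[0,0,3],[0,0,5.5],[0,0,8.5],[0,0,11.5],[0,0,14],[0,0,15],[0,0,15]],"turn":[[0,0,0],[0,0,0],[0,0,0],[0,0,0],[0,0,0],[0,0,0],[0,0,0],[0,0,0]]}'
python3 - <<'E'
from stem import *
Q,v,z0,ax,s,P,p=stemfit("pics/scene7.png",box=(175,140,225,235),zr=(88,176))
R=P[150:200,175:225].reshape(-1,3); R=R[(np.hypot(R[:,0]-600,R[:,1]+177)<12)]
print("tilt",v[2:],"axis@80",ax(80),"n",len(Q),"top z",np.nanpercentile(R[:,2],[50,90,97,100]))
cv2.imwrite("pics/crop7.png",cv2.resize(cv2.convertScaleAbs(p[130:280,120:320,::-1],alpha=1.5),(800,600),interpolation=cv2.INTER_CUBIC))
E
```

```text
clock: 19.15
eef_pos: [599.8, -177.9, 282.1]
eef_rot: [3.134, -0.003, 0.941]
wrist_force: [-0.2, 0.9, -0.7]
finger_gap: 47.4
tilt [0.00779764 0.01528262] axis@80 [ 599.97490511 -177.60210909] n 307 top z [170.42569635 179.72551101 180.8026358  182.39530919]
```

View pics/crop7.png

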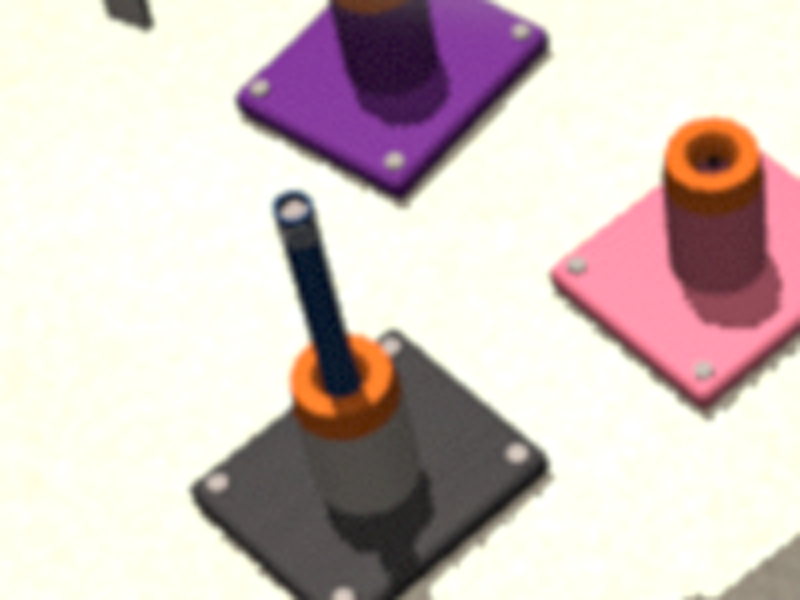

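```bash
python3 -c "
from cell import manip
print(manip.sign_off())"; python3 st.py
```

```text
the job is handed in; nothing more can be done
None
the job is handed in; nothing more can be done
```

The blue stem is standing in the orange collet of the dark pedestal, fully home by force feel. I let go of it, backed the gripper well clear and handed the job in at about 19 s. The other things on the table were left as they were.

- **Seal:** the force peaked at about 10 N net, then fell back to about 3 N once the stem was through.
- **Seat:** it gave way at a steady 6 N or so over about 5 mm. The force then rose at about 8 N/mm to roughly 15 N net, which I took as the bumper. The readings between steps never came near 25 N.
- **After release:** the camera put the stem's top about 180.5 mm above the table, so the foot is about 29.5 mm below the mouth. That agrees with the arm's own position, so the stem did not slip in the grip. It leans by about 1°, roughly its play in the bore.

**Weaker points:**
- **Side load:** about 4 N of sideways force built up at the bottom and only partly went away when I shifted the arm. It was gone after release.
- **Camera cover:** the arm blocked the top camera during the insertion, so alignment and the final check used the scene camera only.
- **Seat depth:** about 24 to 25 mm below the mouth at first contact, close to the top of its stated range. This and the bottoming are judged by force, since the seat itself could not be seen.

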